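# Release and push out the filter slide of a bench reader with a pin tool

### The job

Take the yellow-handled pin tool from its grey stand, push its pin gently into the small well in the blue slide on top of the white filter reader, and, while holding the red release button down with it, push the slide out to its outer end so that the button springs up and locks it there. Only use the pin, never force the slide, and put the tool back upright and fully home in its stand. Leave the bottle, timer and both tape rolls where they are.

Things in the scene. Friction and masses are not known exactly. Their poses are not given: they have to be found in the camera images.
- filter_reader: white bench filter reader, fixed, 84 mm (x) x 130 mm (y) x 58 mm high, origin at the centre of its underside; the blue slide lies in a channel along its top and comes out to the reader's own +y; its own -x side bears the display
- filter_slide (a joint): travel in m of the blue filter slide (24 mm wide, 18 mm thick, with three round filters) along the reader's own +y: 0 = shut, end stop at 0.052. It slides with about 3 N of friction when the button is held down; with the button less than 3 mm down, latch teeth inside stop it after 1 mm and again about every 10 mm. Let go at 0.0460 or more, the button springs up and locks the slide out
- button_well (a point): centre of the mouth of the upright round well, 10 mm across, in the slide's top face, 59 mm above the worktop, at reader x = 0, y = -36 mm when shut; moves with the slide, whose well wall the pin pushes. The red release button on its floor has its top 8 mm below this point when up and travels 6 mm down; the latch is free from 3 mm on. Spring: 2.5 N to start, 4.6 N at 3 mm, 6.7 N at 6 mm, then hard
- pin_tool_centre (a point): centre of the pin tool's yellow square handle (16 x 16 mm, 60 mm long, sides along its own x and y); its z points away from the pin. A steel collar (24 mm across, 5 mm thick) has its underside 35 mm below the centre; then a 12 mm thick neck, 18 mm long, and a straight 4 mm pin whose length is set differently each time: its tip lies 77 to 91 mm below the centre and does not give under load. 70 g
- stand_socket (a point): centre of the mouth of the 15 mm through-hole in the top of the grey tool stand (60 x 60 mm block on an 84 mm square black foot, top 60 mm above the worktop, fixed); with the tool home its collar rests on this face and the handle centre is 35 mm above this point
- reagent_b: white bottle with red cap, 52 mm across, 106 mm high, origin at the centre of its underside; bystander
- timer: white bench timer 59 x 68 x 24 mm, origin at the centre of its underside; bystander
- tape_roll: beige tape roll 76 mm across, 16 mm high, lying flat, origin at the centre of its underside; bystander
- tape_yellow: yellow tape roll 60 mm across, 16 mm high, lying flat, origin at the centre of its underside; bystander
Not all that is in view belongs to the job. What is shaped like the part that bears pin_tool_centre but orange is not meant.

How it is judged:
By the outcome, as a careful person would: the job done as asked, in the order asked, and still so for the second after the job is handed in, with the robot touching nothing.
It also fails if it takes over 61 s, if anything falls off the work surface, if the arm or the gripper's body presses on something with over 40 N, if the wrist force passes 120 N, or if a joint passes its speed limit or range.

### The arm

A 7-joint arm with a two-finger parallel gripper is mounted at the origin on a cart in front of the work surface, level with it; the furniture and walls round the work are solid. World frame = base frame: x ahead of the robot, y to its left, z up, the work surface at z = 0. Lengths are in m, angles in rad, forces in N, time in s.
With the tool pointing down it reaches from about 0.4 to 0.85 m from the base axis. Payload 4.4 kg.
Tool frame: the origin (TCP) lies midway between the tips of the shut fingers; the grasp point (between the pads) lies 19 mm behind it; z points along the fingers, y is the line along which they close (so a half turn about z gives the same grasp; the last joint's range is limited). The gripper opens to 94 mm and grips with 3 to 60 N. Pads are 16 mm wide; open, the fingers measure 119 mm over their backs; the gripper's body (75 mm by 177 mm) begins 78 mm behind the grasp point.
Start: joints at [-1.186, 0.628, 0.038, 1.517, -0.027, 0.996, -0.02], TCP at [0.283, 0.585, 0.205] pointing down, gripper open.
Joint ranges: [-3.06, 3.06], [-0.37, 2.12], [-1.25, 1.32], [0.18, 2.47], [-1.1, 4.24], [0.23, 1.98], [-2.94, 2.94]. Speed limits (rad/s): [2.57, 2.57, 3.14, 3.14, 3.14, 3.14, 3.14].

### API

Orientations are given as a unit quaternion [w, x, y, z].
In Python, from cell import bot gives the robot as it stands.
- The arm moves only by the shell command python3 -m handwheel 'ROWS'. ROWS is text: rows parted by semicolons, each of 7 numbers parted by spaces: the finger opening in mm, from 0 to 94, then the shift along the tool's x, y, z in mm, then the turn, a rotation vector about the tool's x, y, z in rad. A call has 1 to 12 rows; each row shifts and turns the commanded pose from where the row before left it, along the tool's axes as they then stand; what a row does not reach is not made up. A row lasts 1/10 s, in which the tool goes at most 50 mm and 8.59 degrees, less where a joint would pass 70% of its speed; a pose out of reach is approached as far as the arm can. A call with a gripper value outside its range is refused whole. The fingers move at their own pace and stop on an object; the grip force is fixed at half the most. Time passes only in rows, so rows that do not move let the fingers close. It gives the time, the measured TCP pose, the force, the opening and the grip force at its end, in the units of the state.
- bot.observe(): the state, without advancing time (a new reading comes with each control period).
- bot.grab_frame(name): name is "scene" or "top"; returns a dict with "image" (480x640x3 uint8, red, green, blue), "fx", "fy", "cx", "cy" (pixels), "rvec" (rotation vector, rad) and "tvec" (3), from world to camera coordinates, as OpenCV has them. Camera axes: x right, y down, z forward; pixel columns grow to the right and rows downward; lengths in m; the calibration is good to about 2 mm. A picture is of the moment at which its call begins. There is no depth.
- bot.sign_off(): hands the job in; it is judged then, once.
The state is a dict: "t": time; "joints": joint angles; "qd": joint speeds; "joint_efforts": joint torques, N m; "tool_pos": TCP position; "eef_rot": TCP orientation; "force": force on the tool from outside, world axes, zero at the start; "ft_torque": the same for the moment, N m; "grip_width": opening from 0.0 (shut) to 1.0 (fully open); "finger_force": force on a finger pad.
Only numpy, scipy, OpenCV 4.12 (cv2) and the standard library are available. Lean on these libraries where they do the work, as an engineer would, in place of code of your own. Each camera call takes 0.05 s, during which the arm holds its last target. There are 200 camera calls.

## Working session

There is one attempt and no reset: what is moved stays moved. The work goes in short steps, Python scripts to look and compute and a shell command to move; the robot and the scene stay as the last step left them, time stands still between calls to the robot, and variables do not carry over. Pictures are saved under pics/ and viewed, at most 10 in all, crops included, and the job is handed in when it is done.

```bash
ls; mkdir -p pics; python3 - <<'E'
from cell import bot
import cv2,numpy as np
s=bot.observe();print(s)
for n in("scene","top"):
    f=bot.grab_frame(n);cv2.imwrite(f"pics/{n}0.png",f["image"][:,:,::-1]);R=cv2.Rodrigues(np.array(f["rvec"]))[0]
    print(n,f["fx"],f["cx"],f["cy"],-R.T@np.array(f["tvec"]).ravel(),R.tolist())
E
```

```text
pics
{'t': 0.0, 'joints': array([-1.18579879,  0.629317  ,  0.03843348,  1.51831487, -0.02699034,
        0.9962616 , -0.0200126 ]), 'qd': array([ 3.90962435e-04,  5.57072634e-04, -9.50761484e-05,  7.40006739e-04,
       -6.60045180e-05, -7.75024224e-04, -1.68033687e-03]), 'joint_efforts': array([-3.89934485e-04, -5.49715233e+01,  1.14339765e+00, -1.86626476e+01,
       -5.21834416e-02,  2.36254261e-02,  1.41753740e-04]), 'tool_pos': array([0.2828925 , 0.58451561, 0.20458981]), 'eef_rot': array([-1.87639317e-04,  2.23494624e-01,  9.74704754e-01, -8.71574212e-04]), 'force': array([ 0.43160599, -0.27650478,  0.59697258]), 'ft_torque': array([ 0.01152763, -0.00217661, -0.03492567]), 'finger_force': 0.0, 'grip_width': 0.9999112782264276}
scene 603.9091212027043 314.0416693427337 253.18661036871995 [-0.20854816 -0.6329509   0.67387965] [[0.5715306989066741, -0.8205789190719016, 0.0017022872960349433], [-0.4433547860670447, -0.3105395541616336, -0.8408339425668656], [0.6904992352484496, 0.47980769363973685, -0.5412904795444151]]
top 438.6743966910157 319.92803554625937 247.01387639335928 [ 0.4010647  -0.11162605  1.06411093] [[0.013005268309652096, -0.9991869446921839, 0.038161663392631856], [-0.9942050365576196, -0.016994528966166156, -0.10614862819971178], [0.10671086298805976, -0.036560026557932376, -0.99361771128459]]
```

View pics/scene0.png

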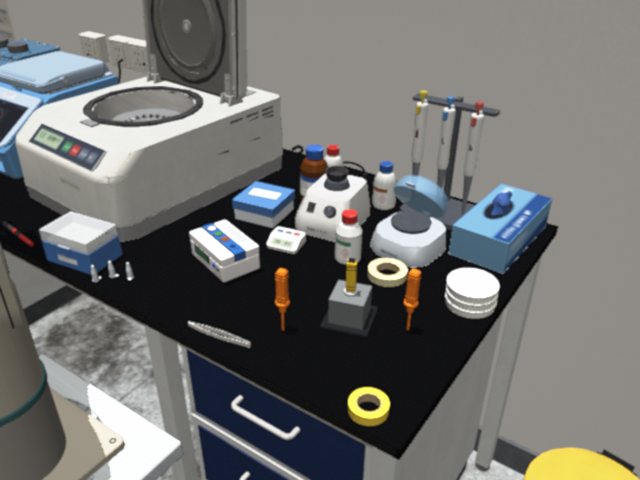

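View pics/top0.png

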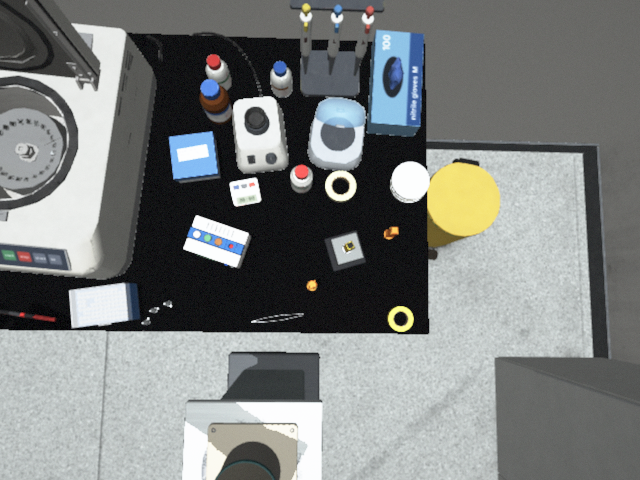

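The scene shows the reader at (225,248) and the yellow pin tool in its stand at (350,290), with orange decoys at (282,295) and (412,295). In the top view the reader is at (217,241) and the stand at (346,250). Next I'll take enlarged crops with ray-cast measurements.

```bash
cat > h.py <<'E'
from cell import bot
import cv2,numpy as np
def grab(n):
    f=bot.grab_frame(n);f["R"]=cv2.Rodrigues(np.array(f["rvec"]))[0];f["C"]=-f["R"].T@np.array(f["tvec"]).ravel()
    f["hsv"]=cv2.cvtColor(f["image"],cv2.COLOR_RGB2HSV);return f
def ray(f,u,v): return f["R"].T@np.array([(u-f["cx"])/f["fx"],(v-f["cy"])/f["fy"],1.])
def on(f,u,v,z):
    d=ray(f,u,v);return f["C"]+d*(z-f["C"][2])/d[2]
def proj(f,p):
    return cv2.projectPoints(np.array(p,float).reshape(-1,1,3),np.array(f["rvec"],float),np.array(f["tvec"],float),np.array([[f["fx"],0,f["cx"]],[0,f["fy"],f["cy"]],[0,0,1.]]),None)[0].reshape(-1,2)
def tri(f,a,g,b):
    P=lambda h:np.diag([1,1,1.])@np.hstack([h["R"],np.array(h["tvec"],float).reshape(3,1)])
    n=lambda h,p:np.array([[(p[0]-h["cx"])/h["fx"]],[(p[1]-h["cy"])/h["fy"]]])
    X=cv2.triangulatePoints(P(f),P(g),n(f,a),n(g,b));return (X[:3]/X[3]).ravel()
def blobs(f,lo,hi,box,k=0):
    x0,y0,x1,y1=box;m=cv2.inRange(f["hsv"],lo,hi)[y0:y1,x0:x1]
    cs=cv2.findContours(m,cv2.RETR_EXTERNAL,cv2.CHAIN_APPROX_NONE)[0]
    return sorted([(cv2.contourArea(c),c.reshape(-1,2)+[x0,y0]) for c in cs],key=lambda t:-t[0])
def crop(f,box,name,k=6):
    x0,y0,x1,y1=box;cv2.imwrite(name,cv2.resize(f["image"][y0:y1,x0:x1,::-1],None,fx=k,fy=k,interpolation=cv2.INTER_CUBIC))
E
python3 - <<'E'
from h import *
t=grab("top");s=grab("scene")
for n,bx,z in(("white",(175,205,260,275),.058),):
    c=blobs(t,(0,0,120),(180,255,255),bx)[0][1];r=cv2.minAreaRect(c.astype(np.float32));print(n,r)
    print([on(t,*p,z).round(4)[:2] for p in cv2.boxPoints(r)])
for nm,f,bx in(("top",t,(325,228,370,275)),("scene",s,(335,250,380,320))):
    b=blobs(f,(18,120,60),(34,255,255),bx)
    for a,c in b[:3]: print(nm,"yel",a,c.min(0),c.max(0),c.mean(0))
im=np.full((540,800,3),0,np.uint8)
a=cv2.resize(t["image"][205:275,180:260],None,fx=5,fy=5,interpolation=2);b=cv2.resize(t["image"][222:277,320:375],None,fx=7,fy=7,interpolation=2)[:385]
im[:350,:400]=a;im[:385,410:795]=b[:, :385]
cv2.imwrite("pics/c1.png",im[:390,:,::-1])
im=np.zeros((500,800,3),np.uint8)
im[:400,:400]=cv2.resize(s["image"][205:285,185:265],None,fx=5,fy=5,interpolation=2)
im[:480,410:800]=cv2.resize(s["image"][255:335,320:385],None,fx=6,fy=6,interpolation=2)
cv2.imwrite("pics/c2.png",im[:,:,::-1])
for p in [(90,275),(0,270),(138,325),(68,290),(130,280)]: print(p,on(t,*p,.15).round(3),on(t,*p,0).round(3))
E
```

```text
white ((215.98191833496094, 241.35067749023438), (58.99340057373047, 38.47687911987305), 19.653823852539062)
[array([0.4979, 0.1664]), array([0.5822, 0.1409]), array([0.5385, 0.0123]), array([0.4546, 0.0392])]
top yel 19.0 [344 244] [353 251] [348.125      247.58333333]
top yel 0.0 [349 242] [350 242] [349.5 242. ]
scene yel 268.5 [346 259] [357 291] [351.01298701 274.5974026 ]
(90, 275) [0.434 0.324 0.15 ] [0.439 0.395 0.   ]
(0, 270) [0.441 0.504 0.15 ] [0.448 0.605 0.   ]
(138, 325) [0.334 0.222 0.15 ] [0.323 0.276 0.   ]
(68, 290) [0.403 0.366 0.15 ] [0.403 0.444 0.   ]
(130, 280) [0.425 0.243 0.15 ] [0.429 0.301 0.   ]
```

View pics/c1.png

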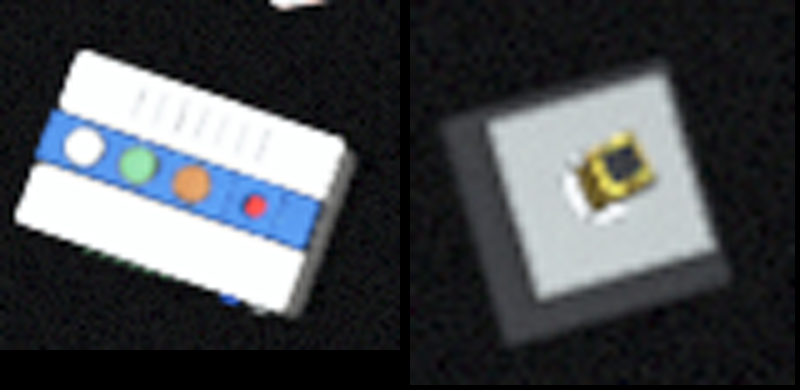

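View pics/c2.png

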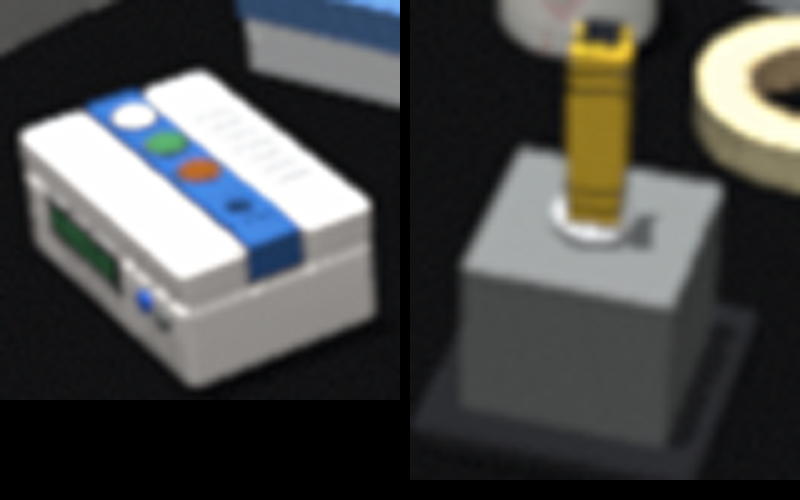

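The close-ups show the well as a red dot at crop (256,206), i.e. top pixel (231,246), with the slide's +y toward image left. The handle stands in the stand at about 16–20° image yaw. Now I'll work out numbers for the stand, handle and well.

```bash
python3 - <<'E'
from h import *
t=grab("top");s=grab("scene")
# stand top: bright grey
h=t["hsv"]
for lo in (110,130):
    c=blobs(t,(0,0,lo),(180,60,255),(320,225,372,275))[0][1]
    r=cv2.minAreaRect(c.astype(np.float32));q=np.array([on(t,*p,.06)[:2] for p in cv2.boxPoints(r)])
    print(lo,r,"ctr",q.mean(0).round(4),[(np.degrees(np.arctan2(*(q[i]-q[i-1])[::-1]))%90).round(1) for i in range(4)],[np.linalg.norm(q[i]-q[i-1]).round(4) for i in range(4)])
# handle top yellow+dark, z .125
y=cv2.inRange(h,(15,90,50),(38,255,255))[235:258,338:360]
p=np.argwhere(y)[:,::-1]+[338,235];r=cv2.minAreaRect(p.astype(np.float32));print("handle px",r)
q=np.array([on(t,*a,.125)[:2] for a in cv2.boxPoints(r)]);print(q.round(4).tolist())
# crop reading of handle top centre (622,163)/7
u=(622-410+.5)/7-.5+320;v=(163+.5)/7-.5+222;print("handle top",on(t,u,v,.125).round(4))
u2=(602+.5-410)/6-.5+320;v2=(35+.5)/6-.5+255;print("tri",tri(t,(u,v),s,(u2,v2)).round(4),on(s,u2,v2,.125).round(4))
# reader: blue slide
c=np.vstack([c for a,c in blobs(t,(100,110,80),(125,255,255),(180,205,250,262))if a>30]);r=cv2.minAreaRect(c.astype(np.float32))
q=np.array([on(t,*a,.059)[:2] for a in cv2.boxPoints(r)]);print("slide",q.round(4).tolist(),q.mean(0))
a,c=[b for b in blobs(t,(165,100,80),(180,255,255),(225,240,240,254))][0]
c=c.mean(0);print("red",a,c,on(t,*c,.051).round(4),on(t,*c,.059).round(4))
# scene stand top corners from crop
for x,yy in[(520,148),(723,185),(675,305),(462,265)]:
    print("sc",on(s,(x+.5-410)/6-.5+320,(yy+.5)/6-.5+255,.06).round(4))
x,yy=238,206;print("scene well",on(s,(x+.5)/5-.5+185,(yy+.5)/5-.5+205,.059).round(4))
E
```

```text
110 ((346.7829895019531, 247.99057006835938), (26.785306930541992, 26.785306930541992), 74.05460357666016) ctr [ 0.5078 -0.2107] [np.float64(16.5), np.float64(17.0), np.float64(16.2), np.float64(16.8)] [np.float64(0.0619), np.float64(0.0624), np.float64(0.0621), np.float64(0.062)]
130 ((346.7595520019531, 247.9824676513672), (26.354331970214844, 26.185033798217773), 73.61045837402344) ctr [ 0.5078 -0.2106] [np.float64(16.9), np.float64(17.5), np.float64(16.6), np.float64(17.2)] [np.float64(0.0609), np.float64(0.061), np.float64(0.0611), np.float64(0.0607)]
handle px ((348.5000305175781, 246.00001525878906), (7.602630615234375, 8.9442720413208), 63.43495178222656)
[[0.508, -0.1955], [0.517, -0.2128], [0.5023, -0.2203], [0.4934, -0.203]]
handle top [ 0.5077 -0.2108  0.125 ]
tri [ 0.5075 -0.2107  0.1262] [ 0.5091 -0.2097  0.125 ]
slide [[0.5292, 0.1573], [0.5519, 0.1507], [0.5105, 0.0254], [0.488, 0.0324]] [0.5199161  0.09145926]
red 7.5 [230.33333333 245.66666667] [0.5095 0.058  0.051 ] [0.5086 0.0566 0.059 ]
sc [ 0.5291 -0.1717  0.06  ]
sc [ 0.5472 -0.2298  0.06  ]
sc [ 0.4907 -0.2475  0.06  ]
sc [ 0.4721 -0.1892  0.06  ]
scene well [0.5073 0.0555 0.059 ]
```

```bash
python3 -m handwheel '45 -10 -10 -20 0 0 0;45 -24 -32 -12 0 0 0;45 -24 -32 -12 0 0 0;45 -24 -32 -12 0 0 0;45 -24 -32 -12 0 0 0;45 -24 -32 -12 0 0 0;45 -24 -32 0 0 0 0;45 -24 -32 0 0 0 0;45 -24 -32 0 0 0 0;45 -24 -32 0 0 0 0;45 -24 -32 0 0 0 0;45 -24 -32 0 0 0 0'
```

```text
t: 1.5
tool_pos: [0.3722, 0.1383, 0.2857]
eef_rot: [0.0, 0.223, 0.975, 0.0]
force: [1.4, -0.7, 0.3]
grip_width: 0.48
finger_force: 0.0
```

```bash
python3 -m handwheel '45 -34.3 -31.9 0 0 0 0;45 -34.3 -31.9 0 0 0 0;45 -34.3 -31.9 0 0 0 0;45 -34.3 -31.9 0 0 0 0;45 -34.3 -31.9 0 0 0 0;45 -34.3 -31.9 0 0 0 0;45 -34.3 -31.9 0 0 0 0;45 -34.3 -31.9 0 0 0 0;45 0 0 15 0 0 -0.147;45 0 0 15 0 0 -0.147;45 0 0 15 0 0 -0.147;45 0 0 10 0 0 -0.147' && python3 -m handwheel '45 0 0 0 0 0 -0.147;45 0 0 0 0 0 0;45 0 0 0 0 0 0' && python3 - <<'E'
from h import *
s=bot.observe();w,x,y,z=s["eef_rot"];print(s["tool_pos"],s["force"],2*np.degrees(np.arctan2(y,x))-90)
t=grab("top");f=grab("scene");crop(f,(250,130,450,330),"pics/d1.png",4)
E
```

```text
t: 2.7
tool_pos: [0.5074, -0.2093, 0.2294]
eef_rot: [-0.001, -0.071, 0.997, 0.0]
force: [-0.4, -0.3, -0.3]
grip_width: 0.48
finger_force: 0.0
t: 3.0
tool_pos: [0.5079, -0.2096, 0.2306]
eef_rot: [0.0, -0.14, 0.99, -0.0]
force: [0.3, -0.7, 0.2]
grip_width: 0.481
finger_force: 0.0
[ 0.50792823 -0.20959361  0.23063744] [ 0.33636773 -0.71788768  0.2081411 ] 106.06578975646389
```

View pics/d1.png

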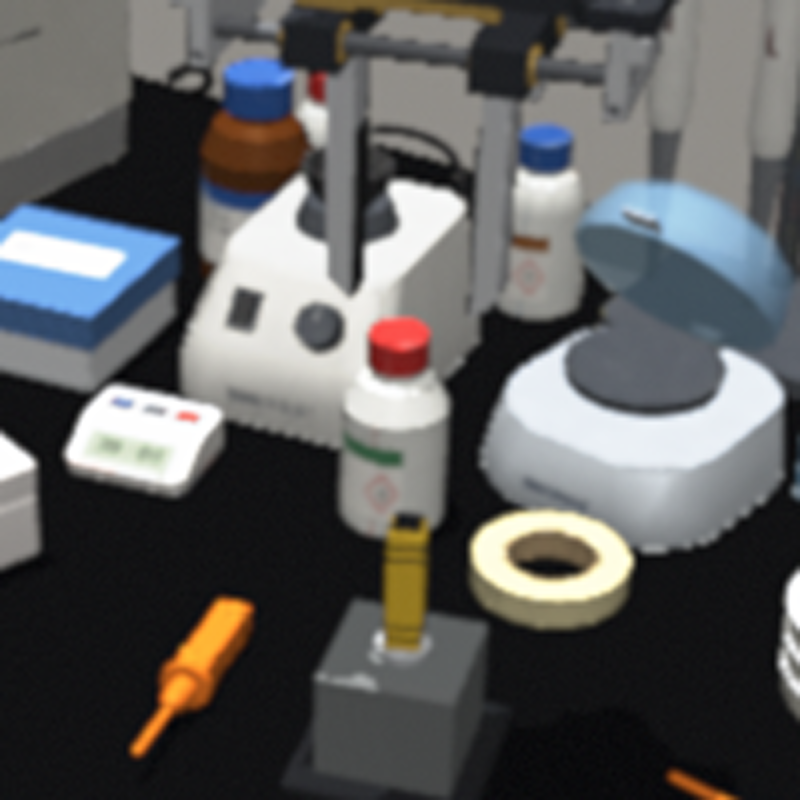

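The orange decoys, which were standing free, have toppled away from the job. The gripper sits centred above the yellow handle at crop (405,580). Going down and gripping.

```bash
python3 -m handwheel '45 0 -1 25 0 0 0;45 0 0 25 0 0 0;45 0 0 25 0 0 0;45 0 0 25 0 0 0;45 0 0 20 0 0 0;45 0 0 15 0 0 0;45 0 0 10 0 0 0;45 0 0 8 0 0 0;45 0 0 0 0 0 0' && python3 -m handwheel '10 0 0 0 0 0 0;10 0 0 0 0 0 0;10 0 0 0 0 0 0;10 0 0 0 0 0 0;10 0 0 0 0 0 0;10 0 0 0 0 0 0'
```

```text
t: 4.0
tool_pos: [0.5079, -0.2101, 0.0769]
eef_rot: [-0.0, -0.141, 0.99, 0.0]
force: [0.6, -0.5, -0.0]
grip_width: 0.478
finger_force: 0.0
t: 4.6
tool_pos: [0.5085, -0.2104, 0.0779]
eef_rot: [0.0, -0.142, 0.99, -0.0]
force: [-0.8, 0.9, 3.7]
grip_width: 0.179
finger_force: 30.0
```

```bash
python3 -m handwheel '10 0 0 -5 0 0 0;10 0 0 -10 0 0 0;10 0 0 -20 0 0 0;10 0 0 -20 0 0 0;10 0 0 -20 0 0 0;10 0 0 -15 0 0 0;10 0 0 0 0 0 0;10 0 0 0 0 0 0;10 0 0 0 0 0 0' && python3 - <<'E'
from h import *
s=bot.observe();print(s["tool_pos"],s["grip_width"],s["force"],s["ft_torque"])
f=grab("scene");t=grab("top");im=np.zeros((500,800,3),np.uint8)
im[:500,:400]=cv2.resize(f["image"][195:320,300:400],None,fx=4,fy=4,interpolation=2);im[:400,400:]=cv2.resize(t["image"][205:285,300:380],None,fx=5,fy=5,interpolation=2)
cv2.imwrite("pics/e1.png",im[:,:,::-1])
E
```

```text
t: 5.5
tool_pos: [0.5075, -0.21, 0.1667]
eef_rot: [-0.001, -0.142, 0.99, 0.0]
force: [-0.3, 0.4, -1.1]
grip_width: 0.179
finger_force: 30.0
[ 0.50747111 -0.21003914  0.16669254] 0.17899359779978963 [-0.33186957  0.40379362 -1.07049096] [ 0.04516751  0.04676531 -0.05996263]
```

View pics/e1.png

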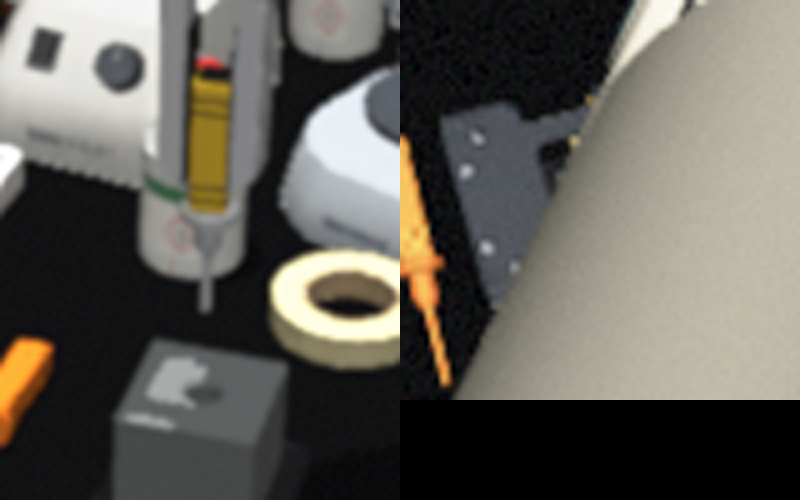

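The tool is held upright, with the pin tip at crop (205,312), i.e. scene pixel (351,272.6). The empty socket is at crop (205,393). Next I'll work out the pin length.

```bash
python3 - <<'E'
from h import *
f=grab("scene");g=cv2.cvtColor(f["image"],cv2.COLOR_RGB2GRAY)
x,y=.5075,-.21
for z in(.1838+.03,.1838-.03,.1838-.035-.018,.1068,.1,.0928): print(round(z,4),proj(f,(x,y,z)).round(1))
print(proj(f,(.5078,-.2107,.06)).round(1))
for v in range(262,280): print(v,g[v,344:359])
b=blobs(f,(15,110,60),(36,255,255),(340,205,362,255))[0][1];print(b.min(0),b.max(0),b.mean(0))
E
```

```text
0.2138 [[353.2 213.7]]
0.1538 [[351.9 246.1]]
0.1308 [[351.4 258. ]]
0.1068 [[350.9 270. ]]
0.1 [[350.7 273.4]]
0.0928 [[350.6 276.9]]
[[350.3 292.8]]
262 [146 146 146 148 149 146 133 121 123 132 134 126 110  86  54]
263 [125 128 132 138 139 137 127 120 116 113 106  87  62  40  18]
264 [ 74  82  94 103 105 105 110 113  99  71  54  36  22  13   9]
265 [ 28  33  42  47  48  58  89 110  93  46  17  11  12  11  17]
266 [ 15  16  17  16  16  39  85 111  93  47  17  14  15  16  17]
267 [ 15  16  16  15  15  43  88 113  95  47  16  17  17  17  19]
268 [ 18  17  18  18  16  45  90 114  95  46  18  17  17  16  18]
269 [ 18  19  17  16  19  45  91 114  95  46  16  15  17  17  17]
270 [ 15  19  18  15  19  46  90 113  93  46  16  18  16  19  17]
271 [ 18  18  17  17  20  46  90 111  91  44  19  17  17  18  18]
272 [16 17 16 16 19 40 75 93 75 36 17 18 17 17 18]
273 [17 17 18 18 17 25 43 50 41 21 15 20 17 18 17]
274 [18 18 19 17 16 17 19 21 19 18 16 18 18 18 17]
275 [17 18 17 17 16 16 17 17 17 15 16 19 17 18 15]
276 [18 17 17 16 16 18 17 14 17 18 18 18 17 18 17]
277 [18 16 17 18 16 17 19 19 17 17 17 17 19 18 17]
278 [16 18 17 17 18 17 16 16 17 17 18 18 17 18 17]
279 [24 20 19 17 17 15 17 17 17 16 17 17 17 17 17]
[347 213] [357 247] [351.5625 230.125 ]
```

```bash
python3 -m handwheel '10 -9.4 32 0 0 0 0;10 -9.4 32 0 0 0 0;10 -9.4 32 0 0 0 0;10 -9.4 32 0 0 0 0;10 -9.4 32 0 0 0 0;10 -9.4 32 0 0 0 0;10 -9.4 32 0 0 0 0;10 -9.4 32 0 0 0 0;10 0 0 0 0 0 0.1;10 0 0 0 0 0 0.15;10 0 0 0 0 0 0.15;10 0 0 0 0 0 0.15' && python3 -m handwheel '10 0 0 15 0 0 0.05;10 0 0 0 0 0 0;10 0 0 0 0 0 0;10 0 0 0 0 0 0' && python3 - <<'E'
from h import *
s=bot.observe();print(s["tool_pos"],s["force"]);w,x,y,z=s["eef_rot"];print(2*np.degrees(np.arctan2(y,x))-90)
p=s["tool_pos"]
f=grab("scene");t=grab("top");im=np.zeros((500,800,3),np.uint8)
im[:480,:400]=cv2.resize(f["image"][185:265,195:265][:, :66],None,fx=6,fy=6,interpolation=2)[:480,:400] if 0 else cv2.resize(f["image"][185:265,197:263],(400,480),interpolation=2)
im[:400,400:]=cv2.resize(t["image"][205:285,190:270],None,fx=5,fy=5,interpolation=2)
cv2.imwrite("pics/g1.png",im[:,:,::-1])
print("pred tip",proj(f,(p[0],p[1],p[2]-.0645)),"below on slide",proj(f,(p[0],p[1],.059)))
E
```

```text
t: 6.85
tool_pos: [0.5083, 0.0566, 0.167]
eef_rot: [-0.0, 0.135, 0.991, -0.0]
force: [-0.1, -0.2, -0.6]
grip_width: 0.18
finger_force: 30.0
t: 7.25
tool_pos: [0.5088, 0.0564, 0.1527]
eef_rot: [0.0, 0.157, 0.988, 0.0]
force: [-1.0, 0.2, -1.6]
grip_width: 0.179
finger_force: 30.0
[0.50880057 0.05642064 0.15272518] [-0.98518326  0.15286689 -1.55813095]
71.95485266006878
pred tip [[231.25927312 232.22395763]] below on slide [[232.36332928 245.31523928]]
```

View pics/g1.png

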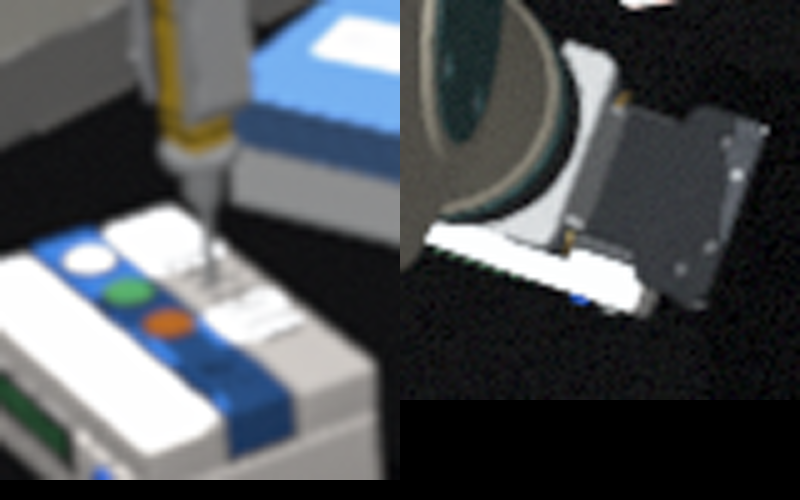

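The pin tip is at scene (231,231.5), and its plumb point (232,245) coincides with the well mouth seen earlier at (232,246). Descending gently.

```bash
python3 -m handwheel '10 0 0 10 0 0 0;10 0 0 10 0 0 0;10 0 0 4 0 0 0;10 0 0 0 0 0 0;10 0 0 0 0 0 0' && python3 -m handwheel '10 0 0 2 0 0 0;10 0 0 2 0 0 0;10 0 0 2 0 0 0;10 0 0 2 0 0 0;10 0 0 0 0 0 0;10 0 0 0 0 0 0'
```

```text
t: 7.85
tool_pos: [0.5085, 0.0564, 0.1282]
eef_rot: [-0.0, 0.157, 0.988, -0.0]
force: [-0.1, 0.1, -0.8]
grip_width: 0.177
finger_force: 30.0
t: 8.45
tool_pos: [0.5085, 0.0564, 0.1204]
eef_rot: [-0.0, 0.157, 0.988, -0.0]
force: [0.1, -0.0, -0.8]
grip_width: 0.179
finger_force: 30.0
```

```bash
python3 -m handwheel '10 0 0 2 0 0 0;10 0 0 2 0 0 0;10 0 0 0 0 0 0;10 0 0 0 0 0 0' && python3 -m handwheel '10 0 0 1 0 0 0;10 0 0 1 0 0 0;10 0 0 0 0 0 0;10 0 0 0 0 0 0' && python3 -m handwheel '10 0 0 1 0 0 0;10 0 0 1 0 0 0;10 0 0 0 0 0 0;10 0 0 0 0 0 0'
```

```text
t: 8.85
tool_pos: [0.5085, 0.0565, 0.1164]
eef_rot: [-0.0, 0.157, 0.988, -0.0]
force: [0.0, -0.3, -1.2]
grip_width: 0.177
finger_force: 30.0
t: 9.25
tool_pos: [0.5087, 0.0565, 0.1146]
eef_rot: [0.0, 0.157, 0.988, 0.0]
force: [-1.1, -0.2, 1.7]
grip_width: 0.182
finger_force: 30.0
t: 9.65
tool_pos: [0.5087, 0.0565, 0.1125]
eef_rot: [0.0, 0.157, 0.988, 0.0]
force: [-0.4, -0.5, 3.0]
grip_width: 0.18
finger_force: 30.0
```

```bash
python3 -m handwheel '10 0 0 1 0 0 0;10 0 0 1 0 0 0;10 0 0 0.7 0 0 0;10 0 0 0 0 0 0;10 0 0 0 0 0 0' && python3 -m handwheel '10 0 2 0 0 0 0;10 0 2 0 0 0 0;10 0 2 0 0 0 0;10 0 0 0 0 0 0'
```

```text
t: 10.15
tool_pos: [0.5087, 0.0565, 0.1098]
eef_rot: [0.0, 0.157, 0.988, 0.0]
force: [-0.0, 0.0, 5.2]
grip_width: 0.178
finger_force: 30.0
t: 10.55
tool_pos: [0.5103, 0.0618, 0.1097]
eef_rot: [-0.0, 0.157, 0.988, -0.0]
force: [-0.6, -2.3, 6.0]
grip_width: 0.179
finger_force: 30.0
```

```bash
python3 -m handwheel '10 0 3 0 0 0 0;10 0 3 0 0 0 0;10 0 3 0 0 0 0;10 0 0 0 0 0 0' && python3 -m handwheel '10 0 3 0 0 0 0;10 0 3 0 0 0 0;10 0 3 0 0 0 0;10 0 3 0 0 0 0;10 0 3 0 0 0 0;10 0 3 0 0 0 0;10 0 0 0 0 0 0'
```

```text
t: 10.95
tool_pos: [0.5132, 0.0706, 0.1097]
eef_rot: [-0.0, 0.157, 0.988, -0.0]
force: [-1.5, -2.1, 4.7]
grip_width: 0.18
finger_force: 30.0
t: 11.65
tool_pos: [0.5188, 0.0877, 0.1097]
eef_rot: [-0.0, 0.157, 0.988, -0.0]
force: [-0.7, -2.4, 4.7]
grip_width: 0.178
finger_force: 30.0
```

```bash
python3 - <<'E'
from h import *
s=bot.observe();print(s["tool_pos"],s["force"])
f=grab("scene");im=cv2.resize(f["image"][165:265,180:280],None,fx=6,fy=6,interpolation=2);cv2.imwrite("pics/i1.png",im[:,:,::-1])
E
```

```text
[0.51876452 0.08772245 0.10968155] [-0.72950391 -2.38301291  4.67316062]
```

View pics/i1.png

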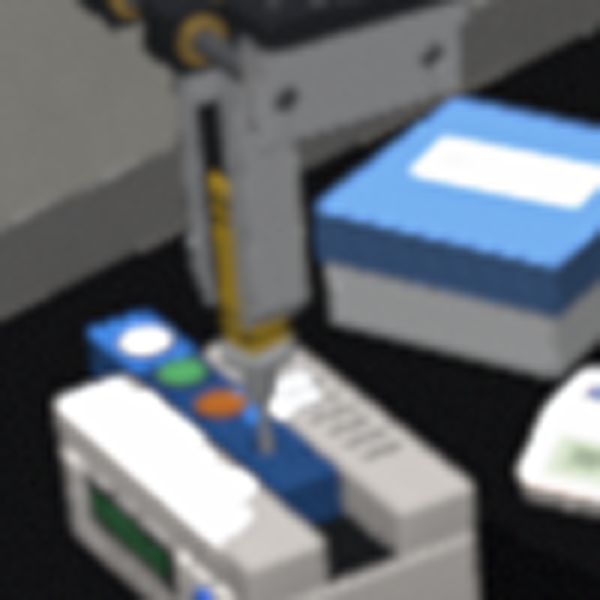

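The slide is following the pin: its near end has moved in from the reader's edge, and the pin is in the well at crop (265,450). Continuing toward about 49 mm.

```bash
python3 -m handwheel '10 0 3 0 0 0 0;10 0 3 0 0 0 0;10 0 3 0 0 0 0;10 0 3 0 0 0 0;10 0 2 0 0 0 0;10 0 2 0 0 0 0;10 0 0 0 0 0 0;10 0 0 0 0 0 0' && python3 -m handwheel '10 0 1 0 0 0 0;10 0 1 0 0 0 0;10 0 1 0 0 0 0;10 0 0 0 0 0 0' && python3 - <<'E'
from h import *
s=bot.observe();print(np.hypot(*(s["tool_pos"][:2]-[.5087,.0565])))
t=grab("top");f=grab("scene")
for nm,g,bx in(("top",t,(150,195,250,262)),("scene",f,(175,195,265,285))):
    for z in(.059,):
        c=np.vstack([c for a,c in blobs(g,(100,110,40),(125,255,255),bx)if a>30])
        P=np.array([on(g,*p,z)[:2] for p in c]);d=np.array([.312,.950]);n=np.array([.95,-.312])
        k=(P-[.519,.0905])@d;l=(P-[.519,.0905])@n;m=abs(l)<.009;print(nm,k[m].min(),k[m].max())
E
```

```text
t: 12.5
tool_pos: [0.5237, 0.1027, 0.1097]
eef_rot: [-0.0, 0.157, 0.988, -0.0]
force: [-0.5, -1.6, 4.5]
grip_width: 0.175
finger_force: 30.0
t: 12.9
tool_pos: [0.5246, 0.1054, 0.1097]
eef_rot: [-0.0, 0.157, 0.988, -0.0]
force: [-0.9, -2.7, 4.1]
grip_width: 0.178
finger_force: 30.0
0.05142180371194386Traceback (most recent call last):
  File "<stdin>", line 6, in <module>
    return _nx.concatenate(arrs, 0, dtype=dtype, casting=casting)
           ~~~~~~~~~~~~~~~^^^^^^^^^^^^^^^^^^^^^^^^^^^^^^^^^^^^^^^
ValueError: need at least one array to concatenate
```

```bash
python3 - <<'E'
from h import *
f=grab("scene");d=np.array([.312,.950])
g=dict(f);g["image"]=cv2.imread("pics/scene0.png")[:,:,::-1].copy();g["hsv"]=cv2.cvtColor(g["image"],cv2.COLOR_RGB2HSV)
for nm,lo,hi in(("green",(50,60,60),(80,255,255)),("orange",(5,120,100),(16,255,255))):
    r=[]
    for h,bx in((g,(205,215,235,250)),(f,(185,195,240,250))):
        a,c=blobs(h,lo,hi,bx)[0];x0,y0,w,k=cv2.boundingRect(c.astype(np.int32));c=np.array([x0+(w-1)/2,y0+(k-1)/2]);p=on(h,*c,.059)[:2];r.append(p);print(nm,a,c,p)
    print("travel",(r[1]-r[0])@d)
print([bot.observe()["force"].round(1) for _ in range(1)])
E
```

```text
green 10.5 [218. 233.] [0.52724843 0.1103431 ]
green 13.0 [205.5 223. ] [0.54217912 0.15824098]
travel 0.050161370015589166
orange 7.0 [224.5 239. ] [0.51755236 0.08442555]
orange 9.5 [211.5 228. ] [0.53432318 0.13437502]
travel 0.0526844945661358
[array([ 0.1, -3.1,  5.5])]
```

Travel measures about 50 mm, so it's past 46. I'll ease off the wall and lift.

```bash
python3 -m handwheel '10 0 -1 0 0 0 0;10 0 -1 0 0 0 0;10 0 -0.5 0 0 0 0;10 0 0 0 0 0 0' && python3 -m handwheel '10 0 0 -3 0 0 0;10 0 0 -3 0 0 0;10 0 0 -3 0 0 0;10 0 0 -5 0 0 0;10 0 0 -10 0 0 0;10 0 0 -20 0 0 0;10 0 0 -15 0 0 0;10 0 0 0 0 0 0;10 0 0 0 0 0 0' && python3 - <<'E'
from h import *
f=grab("scene");d=np.array([.312,.950])
a,c=blobs(f,(5,120,100),(16,255,255),(185,195,240,250))[0];x0,y0,w,k=cv2.boundingRect(c.astype(np.int32));p=on(f,x0+(w-1)/2,y0+(k-1)/2,.059)[:2];print((p-[.51755,.08443])@d)
s=bot.observe();p=s["tool_pos"];print(p,s["ft_torque"])
im=cv2.resize(f["image"][165:265,180:280],None,fx=6,fy=6,interpolation=2);cv2.imwrite("pics/j1.png",im[:,:,::-1])
print("pred tip",proj(f,(p[0],p[1],p[2]-.0635)),"handle",proj(f,(p[0],p[1],p[2]+.017)))
E
```

```text
t: 13.45
tool_pos: [0.5244, 0.1044, 0.1099]
eef_rot: [0.0, 0.157, 0.988, 0.001]
force: [0.7, -0.1, 4.8]
grip_width: 0.177
finger_force: 30.0
t: 14.35
tool_pos: [0.5237, 0.1035, 0.1689]
eef_rot: [0.0, 0.157, 0.988, 0.0]
force: [-0.2, 0.5, -0.8]
grip_width: 0.18
finger_force: 30.0
0.052079386333761246
[0.52330856 0.10345119 0.16838655] [ 0.03831765 -0.00056598  0.00665448]
pred tip [[217.26139058 214.50606202]] handle [[213.58018993 176.60868475]]
```

View pics/j1.png

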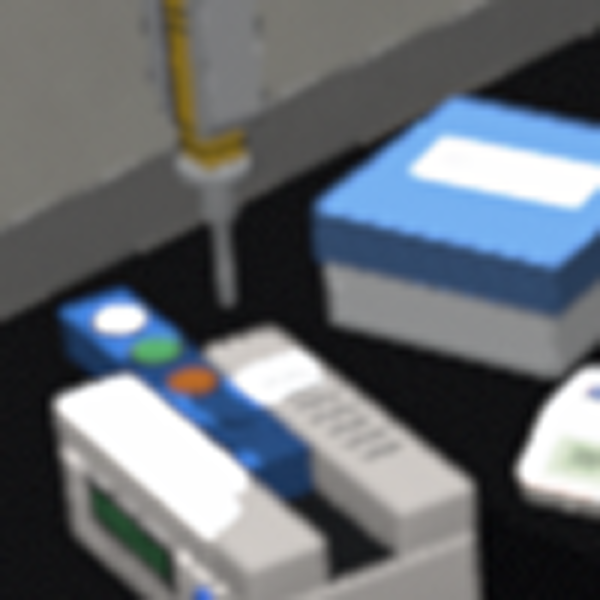

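The slide sits far out (blue end at crop (90,310)), the reader is undisturbed, and the tool is straight in the gripper with its tip at scene (217.7,215.4), as predicted. Now back to the stand.

```bash
python3 -m handwheel '10 0 0 0 0 0 -0.15;10 0 0 0 0 0 -0.15;10 0 0 0 0 0 -0.15;10 0 0 0 0 0 -0.15;10 12.9 -37.1 0 0 0 0;10 12.9 -37.1 0 0 0 0;10 12.9 -37.1 0 0 0 0;10 12.9 -37.1 0 0 0 0;10 12.9 -37.1 0 0 0 0;10 12.9 -37.1 0 0 0 0;10 12.9 -37.1 0 0 0 0;10 12.9 -37.1 0 0 0 0' && python3 -m handwheel '10 0 0 0 0 0 0;10 0 0 0 0 0 0;10 0 0 0 0 0 0' && python3 - <<'E'
from h import *
f=grab("scene");s=bot.observe();p=s["tool_pos"];w,x,y,z=s["eef_rot"];print(p,2*np.degrees(np.arctan2(y,x))-90)
print("pred tip",proj(f,(p[0],p[1],p[2]-.0635)),"hole pred",proj(f,(.508,-.2105,.06)))
g=cv2.cvtColor(f["image"],cv2.COLOR_RGB2GRAY)
for v in range(264,276,2): print(v,g[v,344:359])
for v in range(285,301): print(v,g[v,340:362])
E
```

```text
t: 15.6
tool_pos: [0.507, -0.2116, 0.1677]
eef_rot: [-0.001, -0.142, 0.99, 0.001]
force: [0.0, -0.1, -1.3]
grip_width: 0.177
finger_force: 30.0
t: 15.9
tool_pos: [0.5078, -0.2087, 0.168]
eef_rot: [-0.001, -0.142, 0.99, 0.001]
force: [-0.5, 0.5, 0.3]
grip_width: 0.181
finger_force: 30.0
[ 0.50804342 -0.20837914  0.16820294] 106.41498161495804
pred tip [[350.15264202 270.60447398]] hole pred [[350.30229378 292.65404712]]
264 [ 74  83  95 104 104 103 109 107  88  69  54  37  21  12  11]
266 [ 15  15  15  16  32  72 103  96  57  23  17  16  16  16  17]
268 [ 17  19  18  16  41  87 113  98  56  24  17  18  18  18  18]
270 [ 17  16  17  17  41  86 112  94  49  20  15  17  17  17  19]
272 [15 17 18 16 23 43 55 46 25 17 17 18 17 17 19]
274 [18 16 18 18 17 16 17 18 16 17 17 19 19 18 16]
285 [136 160 167 168 165 162 150 136 129 119 105 102 103 100  97  96  97  97
  97  96  95  94]
286 [149 168 171 171 171 170 168 164 161 150 135 131 126 114 100  96  96  96
  96  97  97  97]
287 [163 170 170 170 170 170 170 171 170 167 161 152 139 122 102  96  97  96
  97  96  96  97]
288 [168 170 170 170 170 1
[... 508 characters left out ...]
5  69  80  90  96
  97  96  96  97]
294 [150 158 166 169 166 155 131  98  77  73  73  72  70  69  73  83  93  96
  97  97  97  97]
295 [113 130 145 149 148 147 142 121  91  80  79  79  79  81  85  91  96  96
  96  96  96  96]
296 [ 95 102 108 109 110 113 124 120 101  91  89  90  92  94  95  95  97  97
  97  96  96  97]
297 [ 96  95  95  95  95  97 102 102  97  96  95  96  96  97  97  96  96  95
  96  97  97  96]
298 [105  99  96  96  95  96  96  96  96  97  96  96  96  97  96  96  97  97
  96  96  96  96]
299 [134 119 105 100  97  96  97  96  96  97  97  96  97  96  96  96  96  96
  96  96  97  97]
300 [159 146 130 114 100  97  97  97  97  96  97  97  98  96  96  96  97  96
  97  96  96  97]
```

```bash
python3 -m handwheel '10 1 -2.2 0 0 0 0;10 0 0 20 0 0 0;10 0 0 20 0 0 0;10 0 0 10 0 0 0;10 0 0 8 0 0 0;10 0 0 0 0 0 0;10 0 0 0 0 0 0' && python3 -m handwheel '10 0 0 4 0 0 0;10 0 0 4 0 0 0;10 0 0 4 0 0 0;10 0 0 4 0 0 0;10 0 0 0 0 0 0;10 0 0 0 0 0 0'
```

```text
t: 16.65
tool_pos: [0.5082, -0.2128, 0.1112]
eef_rot: [0.0, -0.142, 0.99, -0.0]
force: [0.1, -0.9, -0.9]
grip_width: 0.18
finger_force: 30.0
t: 17.25
tool_pos: [0.5076, -0.2127, 0.0946]
eef_rot: [-0.0, -0.142, 0.99, 0.0]
force: [0.6, 0.5, -0.8]
grip_width: 0.178
finger_force: 30.0
```

```bash
python3 -m handwheel '10 0 1.5 0 0 0 0;10 0 0 0 0 0 0;10 0 0 3 0 0 0;10 0 0 3 0 0 0;10 0 0 3 0 0 0;10 0 0 0 0 0 0;10 0 0 0 0 0 0' && python3 -m handwheel '10 0 0 2 0 0 0;10 0 0 2 0 0 0;10 0 0 2 0 0 0;10 0 0 0 0 0 0;10 0 0 0 0 0 0'
```

```text
t: 17.95
tool_pos: [0.5072, -0.2111, 0.0855]
eef_rot: [-0.0, -0.142, 0.99, 0.0]
force: [0.9, -0.2, -1.8]
grip_width: 0.184
finger_force: 30.0
t: 18.45
tool_pos: [0.5073, -0.2111, 0.0796]
eef_rot: [-0.0, -0.142, 0.99, 0.0]
force: [-0.0, 0.4, -1.9]
grip_width: 0.174
finger_force: 30.0
```

```bash
python3 -m handwheel '10 0 0 1 0 0 0;10 0 0 0.5 0 0 0;10 0 0 0 0 0 0;10 0 0 0 0 0 0' && python3 -m handwheel '10 0 0 0.6 0 0 0;10 0 0 0 0 0 0;10 0 0 0 0 0 0'
```

```text
t: 18.85
tool_pos: [0.5074, -0.2112, 0.0783]
eef_rot: [0.0, -0.142, 0.99, 0.0]
force: [1.2, -0.4, -1.4]
grip_width: 0.181
finger_force: 30.0
t: 19.15
tool_pos: [0.5074, -0.2113, 0.0779]
eef_rot: [0.0, -0.142, 0.99, -0.0]
force: [-0.4, 1.2, 4.5]
grip_width: 0.182
finger_force: 30.0
```

The collar has seated (force came up at the home height). Releasing and retreating.

```bash
python3 -m handwheel '30 0 0 0 0 0 0;45 0 0 0 0 0 0;45 0 0 0 0 0 0;45 0 0 0 0 0 0;45 0 0 0 0 0 0;45 0 0 -10 0 0 0;45 0 0 -20 0 0 0;45 0 0 -30 0 0 0;45 0 0 -40 0 0 0;45 0 0 -40 0 0 0;45 0 0 -30 0 0 0;45 0 0 0 0 0 0' && python3 -m handwheel '45 45 0 0 0 0 0;45 45 0 0 0 0 0;45 45 0 0 0 0 0;45 0 0 0 0 0 0' && python3 - <<'E'
from h import *
f=grab("scene");t=grab("top");im=np.zeros((480,800,3),np.uint8)
im[:,:400]=cv2.resize(t["image"][190:286,180:260],(400,480),interpolation=2)
im[:,400:]=cv2.resize(f["image"][225:345,300:400],(400,480),interpolation=2)
cv2.imwrite("pics/k1.png",im[:,:,::-1])
d=np.array([.312,.950])
a,c=blobs(f,(5,120,100),(16,255,255),(185,195,240,250))[0];x0,y0,w,k=cv2.boundingRect(c.astype(np.int32));p=on(f,x0+(w-1)/2,y0+(k-1)/2,.059)[:2];print((p-[.51755,.08443])@d)
E
```

```text
t: 20.35
tool_pos: [0.5099, -0.2125, 0.2527]
eef_rot: [0.004, -0.142, 0.99, -0.002]
force: [0.2, -0.2, 0.0]
grip_width: 0.479
finger_force: 0.0
t: 20.75
tool_pos: [0.371, -0.2504, 0.2474]
eef_rot: [-0.002, -0.138, 0.99, 0.001]
force: [1.1, -0.3, 0.4]
grip_width: 0.481
finger_force: 0.0
0.05268099914400482
```

View pics/k1.png

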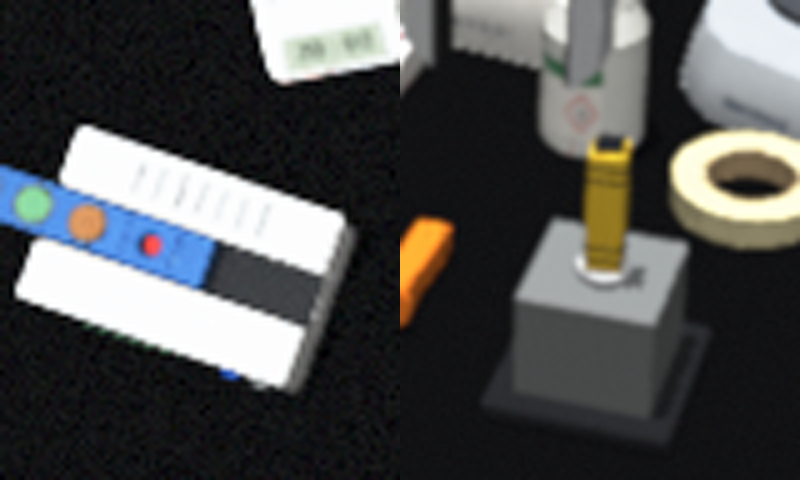

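The slide is about 50 mm out with the red button visible at crop (152,244). The tool is upright with its collar on the stand face, and the bystanders are unmoved.

```bash
python3 -c "
from cell import bot
print(bot.sign_off())"
```

```text
the job is handed in; nothing more can be done
None
```

I pushed the slide out to about 50 mm (past the 46 mm locking point) with the pin holding the button down, put the tool back upright and fully home in its stand, and handed the job in at about 21 s; the lock itself was judged from the final picture and not tested, and the bottle, timer and tape rolls were not touched.

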